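# Park the barrel on the inspection line and chock it

### The arm

A 6-joint arm with a two-finger parallel gripper is mounted at the origin on the work surface. World frame = base frame: x ahead of the robot, y to its left, z up, the work surface at z = 0. Lengths are in m, angles in degrees, forces in N, time in s.
With the tool pointing down it reaches from about 0.2 to 0.875 m from the base axis. Payload 3.4 kg.
Tool frame: the origin (TCP) lies midway between the tips of the shut fingers; the grasp point (between the pads) lies 19 mm behind it; z points along the fingers, y is the line along which they close (so a half turn about z gives the same grasp; the last joint's range is limited). The gripper opens to 94 mm and grips with 3 to 60 N. Pads are 16 mm wide; open, the fingers measure 119 mm over their backs; the gripper's body (75 mm by 177 mm) begins 78 mm behind the grasp point.
Start: joints at [61.536, 15.808, 86.224, -0, 77.962, -6.933], TCP at [0.211, 0.535, 0.205] pointing down, gripper open.
Joint ranges: [-165.64, 165.64], [-43.16, 119.46], [12.63, 154.43], [-67.54, 247.53], [6.08, 155.33], [-154.97, 154.97]. Speed limits (degrees/s): [147.25, 147.25, 180, 180, 180, 180].

### API

Orientations are given as [roll, pitch, yaw] about the fixed x, y, z axes, in that order (R = Rz(yaw) Ry(pitch) Rx(roll)).
In Python, from rig import ctrl, vision, ticket, finder gives the robot as it stands. The module is installed in compiled form; this text tells all that it offers.
- The arm moves only by the tool step_arm, never from a script. Its argument "motion" is text: rows parted by semicolons, each of 7 numbers parted by spaces: the gripper's target within -1 to 1 (fully open at 1, half-way at 0, shut at -1), then the shift along the world's x, y, z each as a share of 75 cm, from -1 to 1, then the turn, a rotation vector about the world's x, y, z each as a share of 120 degrees, from -1 to 1. A call has 1 to 8 rows; each row is the pose to reach, as a shift and turn from the pose commanded when the call began; what a row does not reach only later rows make up. A row lasts 1/10 s, in which the tool goes at most 50 mm and 8.59 degrees, less where a joint would pass 70% of its speed; a pose out of reach is approached as far as the arm can. A call with a number of a shift or a turn outside -1 to 1 is refused whole. A call with a gripper value outside its range is refused whole. The fingers move at their own pace and stop on an object; "force" is the grip in N (left out, the last holds). Time passes only in rows, so rows that repeat a pose let the fingers close. It gives the time, the measured TCP pose, the force, the opening and the grip force at its end, in the units of the state.
- ctrl.get_state(): the state, without advancing time (a new reading comes with each control period).
- vision.snapshot(name): name is "scene" or "side" or "wrist"; returns the picture (420x560x3 uint8, blue, green, red); there is no depth.
- vision.camera_params(name): a dict with "intrinsics" (3x3 intrinsics, pixels), "k1" (the pictures are not rectified: a ray, as slopes to the right and down, at radius r is drawn at 1 + k1 r^2 times it, then the intrinsics apply), "T" (4x4, takes a point from camera to world coordinates); the wrist camera has in their place "mount" (4x4, takes a point from camera to tool coordinates, whose origin is the TCP and whose axes are the flange's). Camera axes: x right, y down, z forward; pixel columns grow to the right and rows downward; lengths in m; the calibration is good to about 2 mm. A picture is of the moment at which its call begins: read the wrist's pose just before it. camera_params takes no time and is no camera call.
- ticket.finish_job(): hands the job in; it is judged then, once.
Trained networks look in the newest picture that a camera, given by its name, has taken for a name from the list of things; names that differ only in an ending like _2 or _b are one class to them, and where a whole thing is asked for, a point or a joint stands for the part that bears it (a point fixed in the world has none). Each returns a list of dicts, best first, with "p" (0 to 1); they miss things now and then, are a little off and sometimes report something else, mostly with a low value. They report only what shows in the picture. A call takes as long as a camera call. They do not tell look-alikes from the thing itself.
- finder.search_frame(label, camera): "location" ([x, y, z] in m, in the coordinates of the camera as it stood for that picture, good to about 4 mm: the middle of the surface that is visible of it).
- finder.tip_of(label, camera): "location" ([x, y, z] in m, in the coordinates of the camera as it stood for that picture, good to about 4 mm: a listed point, or the origin of a listed thing).
The state is a dict: "time_s": time; "joint_positions": joint angles; "qvel": joint speeds; "joint_efforts": joint torques, N m; "ee_pos": TCP position; "tcp_rot": TCP orientation; "contact_force": force on the tool from outside, world axes, zero at the start; "ft_torque": the same for the moment, N m; "grip_width": finger opening in m; "gripper_force": force on a finger pad.
Only numpy, scipy, OpenCV 4.12 (cv2) and the standard library are available. Lean on these libraries where they do the work, as an engineer would, in place of code of your own. Each camera call takes 0.05 s, during which the arm holds its last target. There are 200 camera calls.

### The job

Gently roll the fat hydraulic barrel along the bench, without gripping or lifting it, and stop it right over the white line, parallel to the line and about midway along it, and let go of it. Then take the tapered wooden chock out of its bin, lay it flat on its base on the bench well clear of the barrel and let go of it; take it again from above and slide it thin edge first, square on, under the middle of the barrel from the side the barrel came from, close up against the barrel, which must stay on the line. Let go and leave everything else where it stands.

Things in the scene. Friction and masses are not known exactly. Their poses are not given: they have to be found in the camera images.
- barrel_center (a point): centre of the hydraulic barrel: a closed plain aluminium cylinder, 100 mm diameter, 130 mm long, about 0.6 kg, lying on the bench (this point is 50 mm up). The x axis is the barrel's axis; y and z turn as it rolls. A small push moves it; left alone it rolls on some 15 mm from 60 mm/s, 60 mm from 120 mm/s.
- barrel: the same barrel as a body, origin at its centre, same axes.
- station: inspection station, fixed: white painted line, 10 mm wide, 300 long; origin on the bench at its middle, x along it away from the robot, y across it towards where the barrel starts (150 to 240 mm off, nearly parallel). At the far end (x 125 to 245) stands a fixed bore probe 106 tall, 80 wide, its spindle at 50 height pointing at the barrel's end. Parked: barrel centre at x = y = 0, its axis along x
- chock_center (a point): chock: hardwood wedge 100 mm long, 40 wide, 45 thick at the heel, tapering to a 2 mm thin edge, 80 g. Starts standing on its heel in a grey bin. Axes: z along the base, heel to thin edge (up at start); y across the width (parallel sides, to grip); the flat base faces -x: lying flat, x is up. Point is 50 from the heel, mid-width, 9 in from the base (wood is 23.5 thick here)
- chock: the same chock; origin at the centre of its heel face, same axes (base at x = -22.5 mm, thin edge at z = 100 mm). At d mm from the heel the wood is 45 - 0.43 d thick, from the base. Tipped over 30 degrees towards its base about the corner of heel and base and let go, it falls flat onto its base by itself
- chock_toe (a point): middle of the chock's thin edge, on the base side (100 mm from the heel). When the chock lies flat and square to the barrel and just touches it, this point is 15 mm (seen from above) from the barrel's axis, under the barrel's overhang.
- bin_a: the open grey plastic bin, fixed, 140 x 140 mm outside, walls 45 mm high and 4 mm thick, floor 4 mm thick, that holds the chock; origin under its centre. It may stand on the robot's right or at the far left.
- bin_b: the other bin, alike, that holds the plain block.
- offcut: bystander, leave alone: plain rectangular wooden block 45 x 40 x 100, standing in the other grey bin (same outline and wood as the chock, but not tapered) (mm); origin at the centre of its underside.
- fitting: bystander, leave alone: steel hydraulic fitting, 38 diameter, 55 tall, standing on the bench (mm); origin at the centre of its underside.
- sleeve: bystander, leave alone: dark steel sleeve, 38 diameter, 45 tall, standing on the bench (mm); origin at the centre of its underside.
- wrench: bystander, leave alone: steel wrench 200 long, lying (mm); origin at the centre of its underside.
- pump: bystander, leave alone: gear-pump block 80 x 70 x 75 with its shaft up (117 tall in all) (mm); origin at the centre of its underside.
- flange: bystander, leave alone: steel flange, 100 diameter, 32 tall, lying (mm); origin at the centre of its underside.
- carton: bystander, leave alone: cardboard carton 100 x 80 x 60 (mm); origin at the centre of its underside.
Not all that is in view belongs to the job. Leave any red look-alike of the barrel alone. Leave any turquoise look-alike of the chock alone.

How it is judged (in metres and radians):
On the way, in this order (a step that is already met when the one before it is completed fails the run):
1. the barrel rests untouched over the white line, parallel to it (y of barrel_center in the frame of station between -0.012 and 0.012 m and x of barrel_center in the frame of station between -0.035 and 0.035 m and angle between the x axis of barrel and the x axis of station, either way round below 0.12 rad and linear speed of barrel below 0.01 m/s and contact force between barrel and the fingers below 0.1 N and contact force between barrel and the arm below 0.1 N), for 0.4 s.
2. the chock lies flat on its base on the bench, let go, well clear of the barrel (angle between chock's own x axis and vertical below 0.1 rad and height (world z) of chock_center below 0.03 m and height (world z) of chock_toe below 0.008 m and contact force between chock and the fingers below 0.1 N and linear speed of chock below 0.01 m/s and horizontal distance between chock_toe and barrel_center above 0.08 m), for 0.3 s.
At the end, for the whole second after the job is handed in: Barrel at rest, untouched, centre within 12 mm across and 35 mm along the line, axis within 0.12 rad. Chock let go, flat on its base on the side the barrel came from, thin edge's middle within 28 mm (from above) of the barrel's centre (15 is touching), square within 0.2 rad (all of step 1 and angle between chock's own x axis and vertical below 0.1 rad and height (world z) of chock_center below 0.03 m and height (world z) of chock_toe below 0.008 m and contact force between chock and the fingers below 0.1 N and linear speed of chock below 0.01 m/s and horizontal distance between chock_toe and barrel_center below 0.028 m and y of chock_center in the frame of station above 0.02 m and angle between the z axis of chock and the y axis of station, either way round below 0.2 rad).
It fails at once if the barrel lifted or tipped off the bench (height (world z) of barrel_center above 0.058 m).
It fails at once if the barrel shoved hard (contact force between barrel and the fingers above 25 N or linear speed of barrel above 0.35 m/s).
It fails at once if a bystander disturbed (distance of any of offcut, fitting, sleeve, wrench, pump, flange, carton from where it was at the start of the episode above 0.03 m).
It also fails if it takes over 72 s, if anything falls off the work surface, if the arm or the gripper's body presses on something with over 40 N, if the wrist force passes 120 N, or if a joint passes its speed limit or range.

## Working session

There is one attempt and no reset: what is moved stays moved. The work goes in short steps, Python scripts to look and compute and a tool call to move; the robot and the scene stay as the last step left them, time stands still between calls to the robot, and variables do not carry over. Pictures are saved under pics/ and viewed, at most 10 in all, crops included, and the job is handed in when it is done.

Besides the shell and the picture viewer there is one more tool, called after "Request:" as name(argument=value, ...), one argument or row to a line, values as JSON. step_arm: Moves the arm, as the interface text tells. Shift numbers are shares of 75 cm and turn numbers shares of 120 degrees, none past 1 either way. Its arguments: {"type":"object","properties":{"motion":{"type":"string"},"force":{"type":"number"}},"required":["motion"]}

```bash
mkdir -p pics; cat > h.py <<'E'
from rig import ctrl, vision, ticket, finder
import numpy as np, cv2
from scipy.spatial.transform import Rotation as R
def camT(n):
    p=vision.camera_params(n)
    if 'T' in p: return np.array(p['T'])
    s=ctrl.get_state(); T=np.eye(4); T[:3,3]=s['ee_pos']; T[:3,:3]=R.from_euler('xyz',s['tcp_rot'],degrees=True).as_matrix()
    return T@np.array(p['mount'])
def snap(n,f=None):
    T=camT(n); im=vision.snapshot(n)
    if f: cv2.imwrite('pics/'+f,im)
    return T,im
def proj(n,P,T):
    p=vision.camera_params(n); c=(np.linalg.inv(T)@np.append(P,1))[:3]; s=c[:2]/c[2]; s=s*(1+p['k1']*(s@s)); K=np.array(p['intrinsics'])
    return (K@[s[0],s[1],1])[:2]
def ray(n,uv,T,z):
    p=vision.camera_params(n); K=np.array(p['intrinsics']); k=p['k1']
    d=np.linalg.solve(K,[uv[0],uv[1],1])[:2]; s=d.copy()
    for _ in range(20): s=d/(1+k*(s@s))
    D=T[:3,:3]@[s[0],s[1],1]; return T[:3,3]+D*(z-T[2,3])/D[2]
def find(lab,n,T,fn='tip_of',k=3):
    for d in getattr(finder,fn)(lab,n)[:k]:
        P=(T@np.append(d['location'],1))[:3]; print(lab,n,fn,round(d['p'],2),P.round(3),proj(n,P,T).round(0))
E
python3 - <<'E'
from h import *
print({k:np.round(v,3) for k,v in ctrl.get_state().items()})
for n in ['scene','side']:
    T,im=snap(n,n+'0.png'); print(n,T.round(2).tolist())
    for l in ['barrel_center','station','chock_center','chock','bin_a','offcut','pump','carton','flange','fitting','sleeve','wrench']: find(l,n,T,k=2)
E
```

```text
{'time_s': np.float64(0.0), 'joint_positions': array([61.539, 15.846, 86.293,  0.   , 77.962, -6.933]), 'qvel': array([ 0.045,  0.023, -0.025,  0.089, -0.128,  0.005]), 'joint_efforts': array([-1.0000e-03, -4.0460e+01, -2.3723e+01,  7.0000e-02,  3.5000e-02,
       -0.0000e+00]), 'ee_pos': array([0.211, 0.534, 0.205]), 'tcp_rot': array([-1.79900e+02, -1.30000e-02,  1.58472e+02]), 'contact_force': array([ 0.224, -0.485,  0.724]), 'ft_torque': array([ 0.007,  0.02 , -0.052]), 'gripper_force': np.float64(0.0), 'grip_width': np.float64(0.094)}
scene [[-0.76, 0.36, -0.54, 1.28], [0.65, 0.42, -0.63, 0.85], [-0.0, -0.83, -0.56, 0.9], [0.0, 0.0, 0.0, 1.0]]
barrel_center scene tip_of 0.96 [0.75  0.406 0.047] [329. 350.]
barrel_center scene tip_of 0.73 [ 0.447 -0.529 -0.002] [217. 177.]
station scene tip_of 0.74 [ 0.47  -0.04  -0.003] [293. 235.]
chock_center scene tip_of 0.87 [ 0.696 -0.486  0.05 ] [167. 192.]
chock_center scene tip_of 0.73 [ 0.541 -0.398  0.053] [215. 186.]
chock scene tip_of 0.83 [ 0.553 -0.389  0.004] [214. 199.]
chock scene tip_of 0.75 [ 0.701 -0.475 -0.001] [169. 205.]
bi
[... 1291 characters left out ...]
280. 169.]
bin_a side tip_of 0.75 [ 0.559 -0.394  0.001] [345. 312.]
offcut side tip_of 0.91 [0.671 0.207 0.007] [282. 169.]
pump side tip_of 0.73 [0.538 0.409 0.001] [227. 148.]
pump side tip_of 0.41 [0.669 0.206 0.007] [282. 169.]
carton side tip_of 0.85 [0.373 0.423 0.004] [182. 157.]
carton side tip_of 0.31 [ 0.473 -0.041  0.005] [260. 232.]
flange side tip_of 0.87 [ 0.288 -0.319  0.004] [237. 327.]
fitting side tip_of 0.78 [ 0.386 -0.224  0.002] [258. 287.]
fitting side tip_of 0.74 [0.44  0.148 0.051] [226. 187.]
sleeve side tip_of 0.65 [ 0.557 -0.217  0.002] [311. 264.]
wrench side tip_of 0.81 [ 0.443 -0.528 -0.   ] [332. 374.]
wrench side tip_of 0.69 [ 0.557 -0.396 -0.001] [344. 313.]
```

```bash
python3 -c "
import cv2,numpy as np
a=cv2.imread('pics/scene0.png');b=cv2.imread('pics/side0.png')
print(a.shape)"
```

```text
(420, 560, 3)
```

View pics/scene0.png

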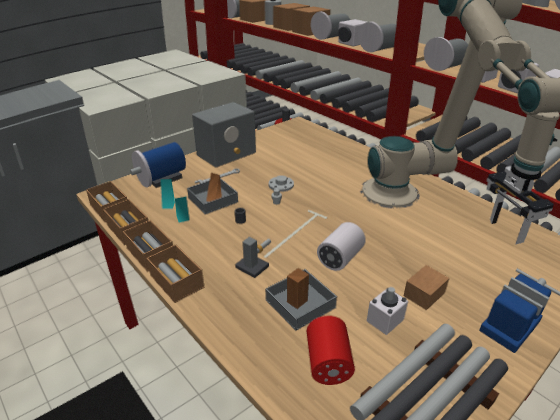

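View pics/side0.png

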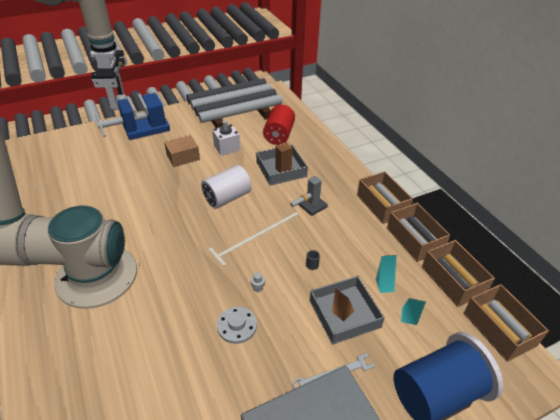

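The silver barrel shows at scene (341,246) and side (226,186). The red drum at scene (329,350) is its look-alike. There are four candidates for the chock:
- The brown piece in the right bin, scene (214,188) / side (343,305), comes to a point, so it is the tapered chock.
- The brown piece in the left bin, scene (298,288) / side (284,157), has a square top, so it is the offcut.
- The turquoise pieces at scene (168,193) and (182,208) are look-alikes.

I'll check this in one enlarged crop and measure the line and the barrel axis.

```bash
python3 - <<'E'
from h import *
a=cv2.imread('pics/scene0.png');b=cv2.imread('pics/side0.png')
c=lambda im,x,y,w,h: cv2.resize(im[y:y+h,x:x+w],(390,290),interpolation=cv2.INTER_CUBIC)
cv2.imwrite('pics/crop1.png',np.vstack([np.hstack([c(a,180,160,80,60),c(b,300,270,94,70)]),np.hstack([c(a,260,200,130,97),c(b,190,150,120,90)])]))
T={n:camT(n) for n in('scene','side')}
for n,im,box in(('scene',a,(262,206,332,262)),('side',b,(205,205,302,268))):
    x0,y0,x1,y1=box; s=im[y0:y1,x0:x1]
    hsv=cv2.cvtColor(s,cv2.COLOR_BGR2HSV); m=(hsv[...,2]>195)&(hsv[...,1]<75)
    ys,xs=np.nonzero(m); P=np.array([ray(n,(x+x0,y+y0),T[n],0)[:2] for x,y in zip(xs,ys)])
    print(n,len(P))
    # ransac-ish line
    best=None
    rng=np.random.default_rng(0)
    for _ in range(500):
        i,j=rng.choice(len(P),2,False); d=P[j]-P[i]; L=np.hypot(*d)
        if L<.1: continue
        e=abs((P-P[i])@[-d[1]/L,d[0]/L])<.006
        if best is None or e.sum()>best.sum(): best=e
    Q=P[best]; vx,vy,px,py=cv2.fitLine(Q.astype(np.float32),cv2.DIST_L2,0,.01,.01).ravel()
    t=(Q-[px,py])@[vx,vy]; o=np.array([px,py])
    print(best.sum(),'ang',np.degrees(np.arctan2(vy,vx)),'ends',o+t.min()*np.r_[vx,vy],o+t.max()*np.r_[vx,vy],'mid',o+(t.min()+t.max())/2*np.r_[vx,vy])
    snap(n); find('barrel_center',n,T[n]); find('barrel',n,T[n],'search_frame'); find('chock_toe',n,T[n]); find('bin_a',n,T[n],'search_frame')
E
```

```text
scene 29Traceback (most recent call last):
  File "<stdin>", line 21, in <module>
AttributeError: 'NoneType' object has no attribute 'sum'
```

View pics/crop1.png

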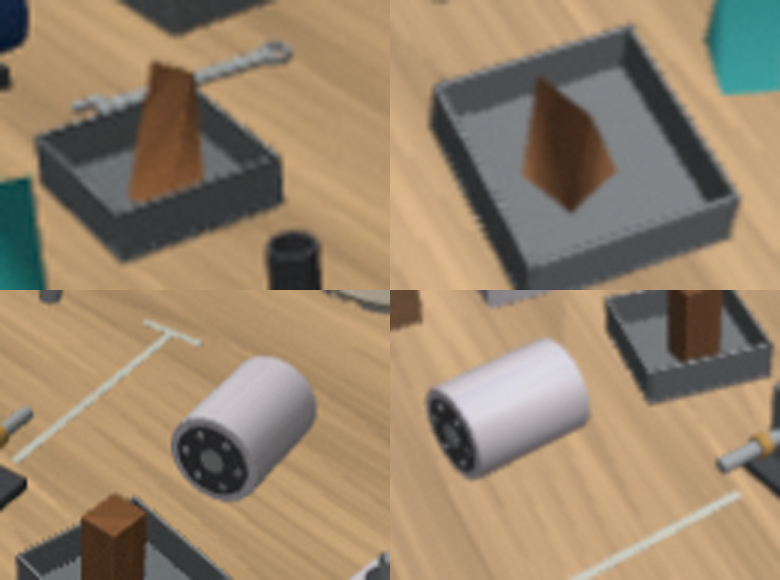

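The crop confirms it: the brown piece in the right bin is tapered (the chock), the left one is a plain block, and the silver barrel is the target. Next I'll fit the barrel and chock poses by silhouette in both views, and the line from its end pixels.

```bash
cat > fit.py <<'E'
from h import *
from scipy.optimize import minimize
def P3(n,P,T):
    p=vision.camera_params(n); c=(np.linalg.inv(T)@np.c_[P,np.ones(len(P))].T)[:3]; s=c[:2]/c[2]; s=s*(1+p['k1']*(s**2).sum(0))
    K=np.array(p['intrinsics']); return (K[:2,:2]@s+K[:2,2:]).T
def rot(y): c,s=np.cos(y),np.sin(y); return np.array([[c,-s,0],[s,c,0],[0,0,1]])
def barrel(q):
    t=np.linspace(0,2*np.pi,48); 
    return np.vstack([np.c_[0*t+s,.05*np.cos(t),.05*np.sin(t)] for s in(-.065,.065)])@rot(q[2]).T+[q[0],q[1],.05]
def chock(q,z0=.004):  # standing: local x (base at -.0225), y width, z up ; yaw q2 = dir of x axis
    V=np.array([[x,y,z] for y in(-.02,.02) for x,z in((-.0225,0),(.0225,0),(-.0225,.1),(-.0205,.1))])
    return V@rot(q[2]).T+[q[0],q[1],z0]
def sil(model,q,n,T,shape,S=4):
    h=cv2.convexHull((P3(n,model(q),T)*S).astype(np.float32)); m=np.zeros((shape[0]*S,shape[1]*S),np.uint8)
    cv2.fillConvexPoly(m,np.round(h).astype(int),255); return cv2.resize(m,shape[::-1],interpolation=cv2.INTER_AREA)/255.
def fit(model,masks,Ts,q0):
    f=lambda q:sum((np.abs(sil(model,q,n,Ts[n],m.shape)-m)).sum()/m.sum() for n,m in masks.items())
    r=minimize(f,q0,method='Nelder-Mead',options=dict(initial_simplex=[q0]+[np.array(q0)+d for d in([.01,0,0],[0,.01,0],[0,0,.2])],maxfev=120,xatol=1e-4,fatol=1e-4))
    return r.x,r.fun
def blob(im,seed,tol=None,box=None,kind='wood'):
    x,y,w,h=box; hsv=cv2.cvtColor(im,cv2.COLOR_BGR2HSV).astype(int)
    H,S,V=[hsv[...,i] for i in range(3)]
    m=((S>100)&(V<165)) if kind=='wood' else (S<45)|(V<60)
    k=np.zeros(m.shape,np.uint8); k[y:y+h,x:x+w]=m[y:y+h,x:x+w]
    if kind!='wood': k=cv2.morphologyEx(k,cv2.MORPH_CLOSE,np.ones((5,5)))
    _,l=cv2.connectedComponents(k); return (l==l[seed[1],seed[0]]).astype(float)
E
python3 - <<'E'
from fit import *
im={n:cv2.imread(f'pics/{n}0.png') for n in('scene','side')}; T={n:camT(n) for n in im}
for n,e in(('scene',[(317,214),(265,256.5)]),('side',[(218,256),(298,214)])):
    A,B=[ray(n,u,T[n],0)[:2] for u in e]; print(n,A.round(3),B.round(3),((A+B)/2).round(3),np.degrees(np.arctan2(*(B-A)[::-1])),np.hypot(*(B-A)))
bm={'scene':blob(im['scene'],(345,240),box=(314,218,56,56),kind='m'),'side':blob(im['side'],(230,185),box=(196,160,58,50),kind='m')}
cm={'scene':blob(im['scene'],(214,188),box=(200,168,32,40)),'side':blob(im['side'],(342,302),box=(325,280,32,45))}
print([m.sum() for m in list(bm.values())+list(cm.values())])
print(min((fit(barrel,bm,T,[.437,.148,a]) for a in(-.2,.1,.4)),key=lambda r:r[1]))
for a in np.arange(8)*np.pi/4: print(a.round(2),*fit(chock,cm,T,[.555,-.392,a]))
o=[]
for n,ms in(('scene',(bm,cm)),('side',(bm,cm))):
    v=im[n].copy()
    for m in ms:
        v[m[n]>0]=(0,255,0)
    o.append(v)
cv2.imwrite('pics/masks.png',np.vstack([np.hstack([cv2.resize(o[0][150:290,180:380],(400,280)),cv2.resize(o[1][150:350,180:380],(400,280))])]))
E
```

```text
scene [ 0.324 -0.072] [ 0.614 -0.008] [ 0.469 -0.04 ] 12.376922573057854 0.29636240142501646
side [ 0.327 -0.073] [ 0.618 -0.015] [ 0.473 -0.044] 11.339329153279628 0.2967353746736561
[np.float64(1503.0), np.float64(1386.0), np.float64(312.0), np.float64(387.0)]
(array([0.44124821, 0.15147213, 0.25655721]), np.float64(0.1244193388962674))
0.0 [ 0.5536368  -0.39171859  0.29744483] 0.3574857452422432
0.79 [ 0.5540154  -0.39199531  0.30369739] 0.35925906438902333
1.57 [ 0.55405335 -0.39347072  0.24690083] 0.3588582163137567
2.36 [ 0.55339609 -0.39272992  0.27790676] 0.36006680151687
3.14 [ 0.53063616 -0.41249721  4.06612086] 1.0836869253763917
3.93 [ 0.53293841 -0.41044319  4.10282936] 1.081720879566297
4.71 [ 0.54920578 -0.39950681  5.34738275] 0.7691919900538231
5.5 [ 0.55357186 -0.39235665  6.57258112] 0.361007537580725
```

View pics/masks.png

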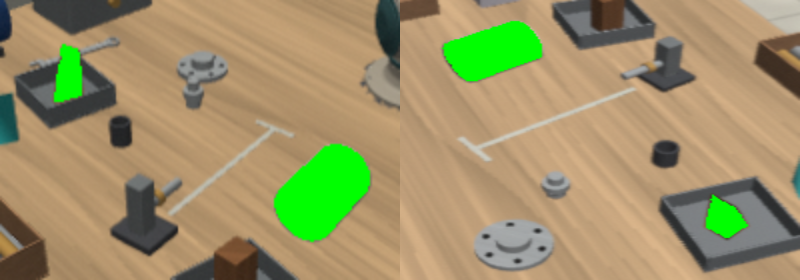

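Barrel: (0.441, 0.151), yaw 14.7°, which puts it 195 mm off the line. Station: (0.471, −0.042) at about 11.8°. Chock: (0.554, −0.392), standing, base facing roughly toward the robot (x-axis yaw about 16°). All of these agree with the networks. I'll move behind the barrel with the fingers spread along its axis.

Request:
step_arm(
  motion="1 0.272 -0.385 0 0 0 -0.448;1 0.272 -0.385 0 0 0 -0.448;1 0.272 -0.385 0 0 0 -0.448;1 0.272 -0.385 0 0 0 -0.448;1 0.272 -0.385 0 0 0 -0.448;1 0.272 -0.385 0 0 0 -0.448;1 0.272 -0.385 0 0 0 -0.448;1 0.272 -0.385 -0.06 0 0 -0.448",
)

```text
time_s: 2.1
ee_pos: [0.4234, 0.2438, 0.1651]
tcp_rot: [179.1, 0.0, 104.3]
contact_force: [0.8, 0.8, 0.3]
grip_width: 0.0943
gripper_force: 0.0
```

Request:
step_arm(
  motion="1 0 0 -0.06 0 0 0;1 0 0 -0.12 0 0 0;1 0 0 -0.173 0 0 0;1 0 0 -0.173 0 0 0;1 0 0 -0.173 0 0 0",
)

```text
time_s: 2.6
ee_pos: [0.4153, 0.2463, 0.0311]
tcp_rot: [-180.0, 0.0, 104.7]
contact_force: [-0.5, 0.1, 0.9]
grip_width: 0.0942
gripper_force: 0.0
```

Request:
step_arm(
  motion="1 0.0022 -0.0104 0 0 0 0;1 0.0044 -0.0209 0 0 0 0;1 0.0066 -0.0313 0 0 0 0;1 0.0076 -0.0365 0 0 0 0;1 0.0082 -0.0392 0 0 0 0;1 0.0087 -0.0418 0 0 0 0;1 0.0093 -0.0444 0 0 0 0;1 0.0098 -0.047 0 0 0 0",
)

```text
time_s: 3.4
ee_pos: [0.4224, 0.2108, 0.0307]
tcp_rot: [-180.0, -0.0, 104.7]
contact_force: [0.1, 0.0, -0.3]
grip_width: 0.0944
gripper_force: 0.0
```

Request:
step_arm(
  motion="1 0.0005 -0.0026 0 0 0 0;1 0.0011 -0.0052 0 0 0 0;1 0.0016 -0.0078 0 0 0 0;1 0.0023 -0.0111 0 0 0 0;1 0.0031 -0.015 0 0 0 0;1 0.0041 -0.0196 0 0 0 -0.002;1 0.0052 -0.0248 0 0 0 -0.004;1 0.0063 -0.03 0 0 0 -0.006",
)

```text
time_s: 4.2
ee_pos: [0.4272, 0.188, 0.0307]
tcp_rot: [180.0, 0.0, 104.0]
contact_force: [-0.2, 1.4, 0.7]
grip_width: 0.0942
gripper_force: 0.1
```

```bash
cat > st.py <<'E'
from fit import *
O=np.array([.471,-.042]);a=np.radians(11.8);M=np.array([[np.cos(a),np.sin(a)],[-np.sin(a),np.cos(a)]])
def S(p): return M@(np.array(p)[:2]-O)
E
python3 - <<'E'
from st import *
s=ctrl.get_state(); print(s['ee_pos'],S(s['ee_pos']))
for n in('scene','side'):
    T,im=snap(n,n+'1.png')
    d=finder.tip_of('barrel_center',n)
    for e in d[:2]:
        P=(T@np.append(e['location'],1))[:3]; print(n,e['p'],P.round(3),S(P).round(4))
E
```

```text
[0.42716718 0.18798918 0.03072324] [0.00412536 0.23409255]
scene 0.71 [0.445 0.13  0.05 ] [0.0095 0.1735]
scene 0.61 [0.75  0.406 0.047] [0.3643 0.3812]
side 0.95 [0.753 0.404 0.053] [0.3672 0.3792]
side 0.72 [0.44  0.128 0.058] [0.0042 0.1729]
```

Request:
step_arm(
  motion="1 0.0012 -0.0059 0 0 0 0;1 0.0025 -0.0117 0 0 0 -0.002;1 0.0037 -0.0176 0 0 0 -0.003;1 0.0049 -0.0235 0 0 0 -0.004;1 0.0061 -0.0294 0 0 0 -0.005;1 0.0074 -0.0352 0 0 0 -0.006;1 0.0086 -0.0411 0 0 0 -0.007;1 0.0098 -0.047 0 0 0 -0.008",
)

```text
time_s: 5.2
ee_pos: [0.4346, 0.1527, 0.0307]
tcp_rot: [180.0, 0.0, 103.0]
contact_force: [0.5, 0.7, 0.5]
grip_width: 0.094
gripper_force: 0.1
```

Request:
step_arm(
  motion="1 0.0012 -0.0059 0 0 0 -0.001;1 0.0025 -0.0117 0 0 0 -0.002;1 0.0037 -0.0176 0 0 0 -0.003;1 0.0049 -0.0235 0 0 0 -0.004;1 0.0061 -0.0294 0 0 0 -0.005;1 0.0074 -0.0352 0 0 0 -0.006;1 0.0086 -0.0411 0 0 0 -0.007;1 0.0098 -0.047 0 0 0 -0.008",
)

```text
time_s: 6.0
ee_pos: [0.4419, 0.1175, 0.0307]
tcp_rot: [180.0, -0.0, 102.1]
contact_force: [0.8, 1.2, 0.1]
grip_width: 0.0941
gripper_force: 0.1
```

Request:
step_arm(
  motion="1 0.0012 -0.0059 0 0 0 -0.001;1 0.0025 -0.0117 0 0 0 -0.002;1 0.0037 -0.0176 0 0 0 -0.002;1 0.0049 -0.0235 0 0 0 -0.002;1 0.0061 -0.0294 0 0 0 -0.002;1 0.0074 -0.0352 0 0 0 -0.002;1 0.0086 -0.0411 0 0 0 -0.002;1 0.0098 -0.047 0 0 0 -0.002",
)

```text
time_s: 6.8
ee_pos: [0.4492, 0.0823, 0.0307]
tcp_rot: [180.0, 0.0, 101.8]
contact_force: [1.1, 0.7, 0.4]
grip_width: 0.0943
gripper_force: 0.1
```

Request:
step_arm(
  motion="1 0.0011 -0.0052 0 0 0 0;1 0.0022 -0.0104 0 0 0 0;1 0.0033 -0.0157 0 0 0 0;1 0.0044 -0.0209 0 0 0 0;1 0.0053 -0.0255 0 0 0 0;1 0.0063 -0.03 0 0 0 0;1 0.0071 -0.0339 0 0 0 0;1 0.0079 -0.0378 0 0 0 0",
)

```text
time_s: 7.6
ee_pos: [0.4552, 0.0541, 0.0308]
tcp_rot: [180.0, -0.0, 101.8]
contact_force: [0.1, 0.9, 0.2]
grip_width: 0.0939
gripper_force: 0.1
```

Request:
step_arm(
  motion="1 0.0008 -0.0039 0 0 0 0;1 0.0016 -0.0078 0 0 0 0;1 0.0023 -0.0111 0 0 0 0;1 0.003 -0.0144 0 0 0 0;1 0.0035 -0.017 0 0 0 0;1 0.0041 -0.0196 0 0 0 0;1 0.0046 -0.0222 0 0 0 0;1 0.0052 -0.0248 0 0 0 0",
)

```text
time_s: 8.4
ee_pos: [0.459, 0.0356, 0.0307]
tcp_rot: [180.0, -0.0, 101.8]
contact_force: [-0.4, -0.1, 1.1]
grip_width: 0.0939
gripper_force: 0.1
```

```bash
cat > look.py <<'E'
from st import *
import sys
def meas(tag):
    s=ctrl.get_state(); print('tcp',s['ee_pos'].round(4) if hasattr(s['ee_pos'],'round') else s['ee_pos'],S(s['ee_pos']).round(4))
    for n in('scene','side'):
        T,im=snap(n,n+tag+'.png')
        for e in finder.tip_of('barrel_center',n)[:3]:
            P=(T@np.append(e['location'],1))[:3]
            if P[1]<.3 and P[1]>-.3: print(n,round(e['p'],2),P.round(3),S(P).round(4))
meas(sys.argv[1])
E
python3 look.py 2
```

```text
tcp [0.459  0.0356 0.0307] [0.0041 0.0784]
scene 0.58 [ 0.48  -0.022  0.051] [0.013  0.0175]
side 0.9 [ 0.478 -0.021  0.056] [0.0106 0.0188]
side 0.68 [ 0.385 -0.224  0.003] [-0.1216 -0.161 ]
```

Request:
step_arm(
  motion="1 0.0005 -0.0026 0 0 0 0;1 0.0011 -0.0052 0 0 0 0;1 0.0016 -0.0078 0 0 0 0;1 0.0022 -0.0104 0 0 0 0;1 0.0027 -0.0131 0 0 0 0;1 0.0033 -0.0157 0 0 0 0;1 0.0037 -0.0177 0 0 0 0;1 0.004 -0.019 0 0 0 0",
)

```text
time_s: 9.4
ee_pos: [0.4621, 0.0212, 0.0307]
tcp_rot: [180.0, 0.0, 101.8]
contact_force: [-0.1, 0.0, -0.9]
grip_width: 0.0939
gripper_force: 0.0
```

Request:
step_arm(
  motion="1 0.0003 -0.0013 0 0 0 0;1 0.0005 -0.002 0 0 0 0;1 0.0005 -0.0024 0 0 0 0;1 0.0005 -0.0024 0 0 0 0;1 0.0005 -0.0024 0 0 0 0;1 0.0005 -0.0024 0 0 0 0",
)

```text
time_s: 10.0
ee_pos: [0.4624, 0.0197, 0.0307]
tcp_rot: [180.0, 0.0, 101.8]
contact_force: [-0.3, 0.6, 0.3]
grip_width: 0.0941
gripper_force: 0.0
```

```bash
python3 look.py 3; python3 - <<'E'
import cv2,numpy as np
a=cv2.imread('pics/scene3.png');b=cv2.imread('pics/side3.png')
c=lambda im,x,y:cv2.resize(im[y:y+112,x:x+150],(400,300),interpolation=cv2.INTER_CUBIC)
cv2.imwrite('pics/v3.png',np.hstack([c(a,230,180),c(b,185,175)]))
E
```

```text
tcp [0.4624 0.0197 0.0307] [0.0042 0.0621]
scene 0.92 [ 0.486 -0.04   0.053] [ 0.0149 -0.0009]
side 0.68 [ 0.481 -0.039  0.056] [0.0104 0.0009]
```

View pics/v3.png

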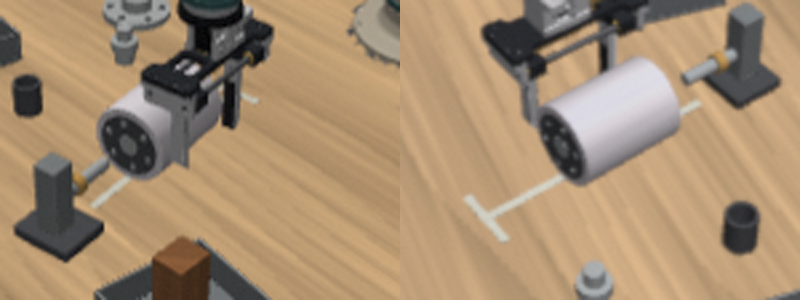

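The barrel sits over the line, and both views show it on the white line. I'll back off and rise.

Request:
step_arm(
  motion="1 -0.0005 0.0026 0 0 0 0;1 -0.002 0.0104 0 0 0 0;1 -0.006 0.0287 0 0 0 0;1 -0.0109 0.0522 0 0 0 0;1 -0.0109 0.0522 0.06 0 0 0;1 -0.0109 0.0522 0.12 0 0 0;1 -0.0109 0.0522 0.18 0 0 0;1 -0.0109 0.0522 0.24 0 0 0",
)

```text
time_s: 11.0
ee_pos: [0.4533, 0.06, 0.2125]
tcp_rot: [-180.0, -0.0, 101.9]
contact_force: [1.1, -0.8, -0.1]
grip_width: 0.0942
gripper_force: 0.0
```

```bash
python3 look.py 4; python3 - <<'E'
from st import *
im={n:cv2.imread(f'pics/{n}4.png') for n in('scene','side')}; T={n:camT(n) for n in im}
p={n:proj(n,np.array([.4835,-.04,.05]),T[n]).astype(int) for n in T}
bm={n:blob(im[n],p[n]-[0,6],box=(*(p[n]-[26,28]),52,50),kind='m') for n in T}
print([m.sum() for m in bm.values()])
q,f=fit(barrel,{'side':bm['side']},T,[.483,-.04,.2]); print(q,f,S(q),q[2]-a)
q,f=fit(barrel,bm,T,[.483,-.04,.2]); print(q,f,S(q),q[2]-a); print(ctrl.get_state()['ee_pos'],ctrl.get_state()['joint_positions'])
E
```

```text
tcp [0.4533 0.06   0.2125] [0.0035 0.1035]
scene 0.86 [ 0.484 -0.039  0.052] [0.0136 0.    ]
side 0.55 [ 0.48  -0.037  0.052] [0.0098 0.0028]
[np.float64(1376.0), np.float64(1588.0)]
[ 0.48622608 -0.03827112  0.2029061 ] 0.08219489307057834 [0.01566685 0.0005364 ] -0.003042755585364154
[ 0.48645463 -0.03714878  0.23014426] 0.18384078720821115 [0.01612009 0.00158829] 0.024195410573218112
[0.45420102 0.05965074 0.21147561] [-1.24290460e+00  5.33912636e+00  9.88761407e+01  1.34563068e-02
  7.56625158e+01 -1.31220704e+01]
```

Request:
step_arm(
  motion="1 0.03 -0.1 0 0 0 -0.07;1 0.115 -0.607 0 0 0 -0.715;1 0.115 -0.607 0 0 0 -0.715;1 0.115 -0.607 0 0 0 -0.715;1 0.115 -0.607 0 0 0 -0.715;1 0.115 -0.607 0 0 0 -0.715;1 0.115 -0.607 0 0 0 -0.715;1 0.115 -0.607 0 0 0 -0.715",
)

```text
time_s: 12.0
ee_pos: [0.5285, -0.3344, 0.2078]
tcp_rot: [-179.7, 0.1, 32.9]
contact_force: [0.6, 1.1, 0.3]
grip_width: 0.0942
gripper_force: 0.0
```

```bash
python3 -c "
from h import *
s=ctrl.get_state();print(s['time_s'],s['ee_pos'],s['tcp_rot'],s['joint_positions'])"
```

```text
12.0 [ 0.52851995 -0.33436935  0.20781373] [-1.79718931e+02  6.86576911e-02  3.29022181e+01] [-3.87054489e+01  2.02762529e+01  7.92608134e+01  2.38433171e-02
  8.07513089e+01  1.83886101e+01]
```

Request:
step_arm(
  motion="1 0.01 -0.07 0 0 0 -0.13;1 0.01 -0.07 0 0 0 -0.13;1 0.01 -0.07 0 0 0 -0.13;1 0.01 -0.07 0 0 0 -0.13",
)

```text
time_s: 12.4
ee_pos: [0.5362, -0.3847, 0.2085]
tcp_rot: [-179.8, 0.1, 17.8]
contact_force: [0.4, 0.1, 0.3]
grip_width: 0.0942
gripper_force: 0.0
```

```bash
python3 - <<'E'
from st import *
s=ctrl.get_state();print(s['time_s'],s['ee_pos'],s['tcp_rot'])
T,im=snap('wrist','w1.png')
for l in('chock_center','chock_toe','chock','bin_a'): find(l,'wrist',T,k=2)
for nm,P in(('edge',[[-.0225,-.02,.1],[-.0225,.02,.1]]),('heel',[[.0225,-.02,0],[.0225,.02,0]])):
    for v in P:
        w=rot(.28)@np.array(v)+[.5537,-.392,.004]; print(nm,w.round(3),proj('wrist',w,T).round())
E
```

```text
12.4 [ 0.53620334 -0.38467811  0.20854895] [-1.79761925e+02  1.05503898e-01  1.78309073e+01]
chock_center wrist tip_of 0.98 [ 0.708 -0.352  0.048] [298.  36.]
chock_center wrist tip_of 0.97 [ 0.538 -0.395  0.056] [287. 201.]
chock_toe wrist tip_of 0.93 [ 0.71  -0.343  0.097] [293.  13.]
chock_toe wrist tip_of 0.91 [ 0.533 -0.4    0.104] [291. 218.]
chock wrist tip_of 0.82 [ 0.554 -0.396  0.003] [290. 181.]
chock wrist tip_of 0.71 [ 0.291 -0.313  0.004] [185. 327.]
bin_a wrist tip_of 0.78 [ 0.555 -0.396 -0.004] [290. 180.]
edge [ 0.538 -0.417  0.104] [309. 219.]
edge [ 0.527 -0.379  0.104] [270. 217.]
heel [ 0.581 -0.405  0.004] [303. 164.]
heel [ 0.57  -0.367  0.004] [273. 163.]
```

View pics/w1.png

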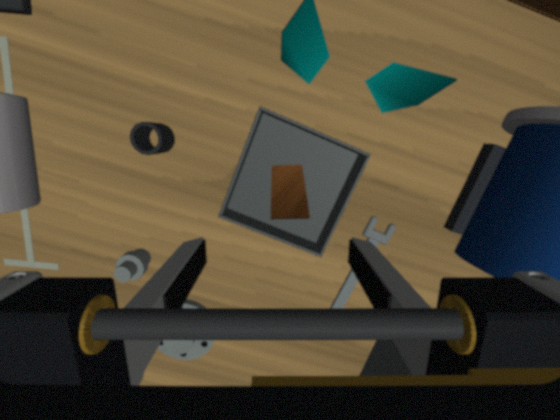

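The wrist view shows the chock in its bin with its thin edge at (271,219)–(309,217), within 2 px of my model. I'll refine the yaw with a silhouette fit in this view.

```bash
python3 - <<'E'
from st import *
im=cv2.imread('pics/w1.png'); T={'wrist':camT('wrist')}
m=blob(im,(290,200),box=(262,155,56,70)); print(m.sum())
for y in(.1,.28,.45):
    q,f=fit(chock,{'wrist':m},T,[.5537,-.392,y]); print(q,np.degrees(q[2]),f)
print(ctrl.get_state()['ee_pos'],ctrl.get_state()['tcp_rot'])
E
```

```text
1763.0
[ 0.55408488 -0.39264041  0.31730914] 18.18047479343534 0.06987643611046233
[ 0.55426303 -0.39313011  0.315901  ] 18.09979393349404 0.0698052561920968
[ 0.55366796 -0.39305806  0.31784685] 18.211283227798404 0.06868194810539077
[ 0.53700391 -0.38500505  0.21104719] [ 1.79993448e+02 -8.15985915e-03  1.77894143e+01]
```

Request:
step_arm(
  motion="1 0.005 -0.0163 0 0 0 0.003;1 0.005 -0.0163 -0.06 0 0 0.003;1 0.005 -0.0163 -0.12 0 0 0.003;1 0.005 -0.0163 -0.18 0 0 0.003;1 0.005 -0.0163 -0.211 0 0 0.003;1 0.005 -0.0163 -0.211 0 0 0.003;1 0.005 -0.0163 -0.211 0 0 0.003",
)

```text
time_s: 13.35
ee_pos: [0.5413, -0.3993, 0.053]
tcp_rot: [179.9, -0.0, 18.0]
contact_force: [1.1, 0.2, 0.0]
grip_width: 0.094
gripper_force: 0.0
```

Request:
step_arm(
  motion="-0.3 0 0 0 0 0 0;-0.3 0 0 0 0 0 0;-0.3 0 0 0 0 0 0;-0.3 0 0 0 0 0 0;-0.3 0 0 0 0 0 0;-0.3 0 0 0 0 0 0;-0.3 0 0 0 0 0 0;-0.3 0 0 0 0 0 0",
  force=25,
)

```text
time_s: 14.15
ee_pos: [0.5406, -0.3983, 0.0525]
tcp_rot: [-180.0, 0.0, 18.0]
contact_force: [-0.2, -0.5, 1.3]
grip_width: 0.0399
gripper_force: 25.0
```

Request:
step_arm(
  motion="-0.3 0 0 0.06 0 0 0;-0.3 0 0 0.12 0 0 0;-0.3 0 0 0.18 0 0 0;-0.3 -0.01 0.06 0.23 0 0 0.05;-0.3 -0.02 0.12 0.23 0 0 0.12;-0.3 -0.03 0.18 0.23 0 0 0.19;-0.3 -0.04 0.24 0.23 0 0 0.26;-0.3 -0.05 0.3 0.23 0 0 0.33",
)

```text
time_s: 14.95
ee_pos: [0.5025, -0.1717, 0.225]
tcp_rot: [180.0, -0.0, 57.9]
contact_force: [0.3, 0.3, -0.4]
grip_width: 0.0398
gripper_force: 25.0
```

Request:
step_arm(
  motion="-0.3 -0.085 0.466 0 0 0 0.368;-0.3 -0.085 0.466 0 0 0 0.368;-0.3 -0.085 0.466 0 0 0 0.368;-0.3 -0.085 0.466 0 0 0 0.368;-0.3 -0.085 0.466 0 0 0 0.368;-0.3 -0.085 0.466 0 0 0 0.368;-0.3 -0.085 0.466 0 0 0 0.368;-0.3 -0.085 0.466 0 0 0 0.368",
)

```text
time_s: 15.75
ee_pos: [0.4376, 0.1809, 0.225]
tcp_rot: [180.0, -0.2, 102.2]
contact_force: [0.3, -0.8, -0.7]
grip_width: 0.0399
gripper_force: 25.0
```

```bash
python3 -c "
from st import *
s=ctrl.get_state();print(s['time_s'],s['ee_pos'],s['tcp_rot'],s['joint_positions'],s['grip_width'],s['gripper_force'],S(s['ee_pos']))
T,im=snap('side','side5.png');find('chock_toe','side',T);find('chock','side',T);find('barrel_center','side',T)"
```

```text
15.75 [0.4376385  0.18093296 0.22501078] [ 1.79992313e+02 -1.66646972e-01  1.02156259e+02] [13.89613035  6.3019639  95.80122888  0.17012632 77.88411612  1.70419364] 0.03989160961212339 24.968882203102112 [0.01293242 0.2250441 ]
chock_toe side tip_of 0.95 [ 0.688 -0.492  0.104] [417. 299.]
chock_toe side tip_of 0.83 [ 0.705 -0.343  0.1  ] [386. 256.]
chock side tip_of 0.73 [ 0.7   -0.473 -0.001] [407. 316.]
chock side tip_of 0.7 [0.438 0.195 0.178] [217. 147.]
chock side tip_of 0.7 [ 0.707 -0.362  0.004] [385. 283.]
barrel_center side tip_of 0.85 [0.752 0.404 0.051] [279. 124.]
barrel_center side tip_of 0.76 [ 0.48  -0.041  0.055] [261. 220.]
barrel_center side tip_of 0.46 [0.375 0.425 0.002] [183. 157.]
```

Request:
step_arm(
  motion="-0.3 0 0 0 0.065 0.014 0;-0.3 0 0 -0.05 0.13 0.027 0;-0.3 0 0 -0.1 0.195 0.041 0;-0.3 0 0 -0.15 0.26 0.054 0;-0.3 0 0 -0.2 0.326 0.068 0;-0.3 0 0 -0.2 0.326 0.068 0;-0.3 0 0 -0.2 0.326 0.068 0;-0.3 0 0 -0.2 0.326 0.068 0",
)

```text
time_s: 16.75
ee_pos: [0.4405, 0.1759, 0.0776]
tcp_rot: [179.6, -39.8, 102.0]
contact_force: [-0.2, 0.7, 0.2]
grip_width: 0.0403
gripper_force: 25.0
```

```bash
python3 - <<'E'
from st import *
s=ctrl.get_state();print(s['time_s'],s['ee_pos'],s['tcp_rot'],s['joint_positions'],s['grip_width'],S(s['ee_pos']))
t=R.from_euler('xyz',s['tcp_rot'],degrees=True).as_matrix(); print(t[:,1],t[:,2])
T,im=snap('side','side6.png');find('chock_toe','side',T,k=4);find('chock','side',T,k=4)
T2,im2=snap('scene','scene6.png');find('chock_toe','scene',T2,k=4);find('chock','scene',T2,k=4)
c=lambda im,x,y:cv2.resize(im[y:y+120,x:x+160],(400,300),interpolation=cv2.INTER_CUBIC)
cv2.imwrite('pics/v6.png',np.hstack([c(im2,280,180),c(im,150,110)]))
E
```

```text
16.75 [0.44051712 0.17585285 0.07764504] [179.63701544 -39.78456671 102.01297244] [-16.07089377  22.16213948 113.26946563  37.11935951  70.12473576
 -48.99900977] 0.04026122831459358 [0.01471135 0.21948267]
[0.97892463 0.20416382 0.00486835] [-0.1269858   0.62719519 -0.7684405 ]
chock_toe side tip_of 0.78 [ 0.684 -0.493  0.104] [416. 300.]
chock_toe side tip_of 0.61 [ 0.707 -0.342  0.101] [387. 255.]
chock side tip_of 0.8 [ 0.699 -0.476  0.004] [408. 316.]
chock side tip_of 0.67 [ 0.708 -0.362  0.003] [385. 283.]
chock_toe scene tip_of 0.82 [0.448 0.135 0.113] [337. 228.]
chock_toe scene tip_of 0.59 [ 0.71  -0.346  0.1  ] [180. 197.]
chock_toe scene tip_of 0.58 [ 0.691 -0.491  0.101] [165. 179.]
chock_toe scene tip_of 0.41 [ 0.372  0.424 -0.003] [425. 295.]
chock scene tip_of 0.73 [ 0.704 -0.368  0.   ] [182. 217.]
chock scene tip_of 0.71 [ 0.7   -0.478 -0.003] [169. 205.]
chock scene tip_of 0.56 [0.434 0.218 0.051] [359. 255.]
```

View pics/v6.png

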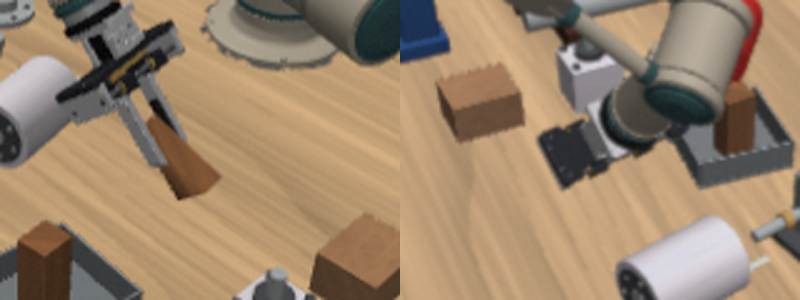

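The chock is held, tilted 40° toward its base with the heel corner lowest, clear of the barrel. I'll lower it until the corner reaches the bench.

Request:
step_arm(
  motion="-0.3 0 0 -0.015 0 0 0;-0.3 0 0 -0.03 0 0 0;-0.3 0 0 -0.037 0 0 0;-0.3 0 0 -0.0385 0 0 0;-0.3 0 0 -0.04 0 0 0;-0.3 0 0 -0.04 0 0 0",
)

```text
time_s: 17.65
ee_pos: [0.4394, 0.176, 0.0447]
tcp_rot: [-180.0, -40.0, 101.8]
contact_force: [-0.2, 0.2, -0.2]
grip_width: 0.0401
gripper_force: 25.0
```

Request:
step_arm(
  motion="-0.3 0 0 -0.0013 0 0 0;-0.3 0 0 -0.0026 0 0 0;-0.3 0 0 -0.0026 0 0 0",
)

```text
time_s: 17.95
ee_pos: [0.4394, 0.176, 0.043]
tcp_rot: [180.0, -40.0, 101.8]
contact_force: [-0.5, -0.3, -0.3]
grip_width: 0.0399
gripper_force: 25.0
```

Request:
step_arm(
  motion="-0.3 0 0 -0.0013 0 0 0;-0.3 0 0 -0.0026 0 0 0;-0.3 0 0 -0.0026 0 0 0",
)

```text
time_s: 18.25
ee_pos: [0.4396, 0.1762, 0.042]
tcp_rot: [180.0, -40.0, 101.8]
contact_force: [-0.4, -2.7, 5.7]
grip_width: 0.0396
gripper_force: 25.0
```

Contact (5.7 N). I'll open, let it fall, then lift along the tool axis.

Request:
step_arm(
  motion="0.1 0 0 0 0 0 0;1 0 0 0 0 0 0;1 0 0 0 0 0 0;1 0 0 0 0 0 0;1 0 0 0 0 0 0;1 0 0 0 0 0 0;1 0 0 0 0 0 0;1 0 0 0 0 0 0",
)

```text
time_s: 19.05
ee_pos: [0.4394, 0.176, 0.0411]
tcp_rot: [180.0, -40.0, 101.8]
contact_force: [-0.0, 0.5, 0.6]
grip_width: 0.0935
gripper_force: 0.0
```

```bash
cat > look2.py <<'E'
from st import *
import sys
t=sys.argv[1]
s=ctrl.get_state();print(s['time_s'],s['ee_pos'],s['tcp_rot'],s['grip_width'],S(s['ee_pos']))
for n in('scene','side'):
    T,im=snap(n,n+t+'.png')
    for l in('chock_toe','chock','chock_center','barrel_center'):
        for e in finder.tip_of(l,n)[:4]:
            P=(T@np.append(e['location'],1))[:3]
            if -.15<P[1]<.3 and P[0]<.6: print(l,n,round(e['p'],2),P.round(3),S(P).round(4))
E
python3 look2.py 7; python3 - <<'E'
import cv2,numpy as np
a=cv2.imread('pics/scene7.png');b=cv2.imread('pics/side7.png')
c=lambda im,x,y:cv2.resize(im[y:y+120,x:x+160],(400,300),interpolation=cv2.INTER_CUBIC)
cv2.imwrite('pics/v7.png',np.hstack([c(a,280,180),c(b,150,110)]))
E
```

```text
19.05 [0.43937792 0.17602537 0.04107412] [179.99326425 -39.96258672 101.78795432] 0.09348042168798461 [0.0136315  0.21988451]
chock_toe scene 0.81 [ 0.457  0.1   -0.002] [0.0153 0.1414]
chock scene 0.67 [0.437 0.204 0.019] [0.017  0.2481]
chock_center scene 0.9 [0.447 0.152 0.007] [0.0165 0.1945]
barrel_center scene 0.61 [ 0.483 -0.037  0.052] [0.0127 0.0027]
chock_toe side 0.57 [0.455 0.103 0.002] [0.0139 0.1448]
chock side 0.73 [0.437 0.199 0.024] [0.0165 0.2431]
chock_center side 0.49 [0.444 0.146 0.006] [0.0116 0.1896]
barrel_center side 0.55 [ 0.483 -0.04   0.055] [ 0.0123 -0.0007]
```

View pics/v7.png

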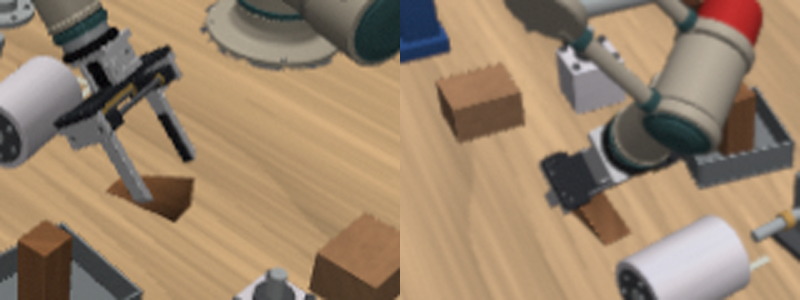

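The chock lies flat and square, with its toe at station y ≈ 0.143 m and its heel at ≈ 0.245 m. I'll rise, straighten and regrip from above near the heel.

Request:
step_arm(
  motion="1 0 0 0.06 0 0 0;1 0 0 0.12 0 0 0;1 0 0 0.16 -0.065 -0.014 0;1 0.0021 0.0021 0.16 -0.13 -0.027 0;1 0.0021 0.0021 0.16 -0.195 -0.041 0;1 0.0021 0.0021 0.16 -0.26 -0.054 0;1 0.0021 0.0021 0.16 -0.326 -0.068 0;1 0.0021 0.0021 0.16 -0.326 -0.068 0",
)

```text
time_s: 20.35
ee_pos: [0.4396, 0.1819, 0.1619]
tcp_rot: [179.9, -0.0, 102.3]
contact_force: [-0.4, -0.2, -0.7]
grip_width: 0.0939
gripper_force: 0.0
```

```bash
python3 look2.py 8; python3 - <<'E'
from st import *
s=ctrl.get_state(); T,im=snap('wrist','w2.png'); print(s['ee_pos'],s['tcp_rot'])
for l in('chock_toe','chock','chock_center'): find(l,'wrist',T,k=2)
E
```

```text
20.35 [0.43960805 0.1818856  0.1619408 ] [ 1.79897714e+02 -6.79216761e-04  1.02301223e+02] 0.09388070547729065 [0.01505516 0.22557384]
chock_toe scene 0.91 [ 0.457  0.101 -0.   ] [0.0151 0.1426]
chock_toe scene 0.61 [0.435 0.199 0.023] [0.0138 0.243 ]
chock scene 0.58 [0.437 0.201 0.02 ] [0.0166 0.2449]
chock scene 0.52 [ 0.455  0.099 -0.001] [0.013  0.1409]
chock_center scene 0.97 [0.446 0.15  0.008] [0.0144 0.1929]
barrel_center scene 0.63 [ 0.483 -0.036  0.053] [0.0134 0.0032]
chock_toe side 0.62 [0.453 0.101 0.004] [0.0121 0.1439]
chock side 0.78 [0.435 0.197 0.023] [0.0133 0.2415]
chock_center side 0.95 [0.447 0.148 0.004] [0.0159 0.1912]
chock_center side 0.26 [0.435 0.2   0.022] [0.0144 0.2445]
barrel_center side 0.69 [ 0.483 -0.04   0.056] [0.0122 0.    ]
barrel_center side 0.52 [0.454 0.1   0.002] [0.0124 0.1425]
[0.44128897 0.17639943 0.16086372] [-1.79969588e+02 -1.69256186e-02  1.01638289e+02]
chock_toe wrist tip_of 0.62 [ 0.454  0.1   -0.002] [275. 259.]
chock wrist tip_of 0.68 [0.435 0.197 0.021] [276. 185.]
chock_center wrist tip_of 0.96 [0.442 0.153 0.011] [274. 221.]
```

Request:
step_arm(
  motion="1 -0.0015 0 -0.06 0 0 0;1 -0.0015 0 -0.12 0 0 0;1 -0.0015 0 -0.17 0 0 0;1 -0.0015 0 -0.19 0 0 0;1 -0.0015 0 -0.2 0 0 0;1 -0.0015 0 -0.2 0 0 0",
)

```text
time_s: 21.65
ee_pos: [0.4396, 0.1775, 0.0105]
tcp_rot: [-179.9, 0.0, 101.8]
contact_force: [0.3, -0.4, 0.3]
grip_width: 0.094
gripper_force: 0.0
```

Request:
step_arm(
  motion="-0.3 0 0 0 0 0 0;-0.3 0 0 0 0 0 0;-0.3 0 0 0 0 0 0;-0.3 0 0 0 0 0 0;-0.3 0 0 0 0 0 0;-0.3 0 0 0 0 0 0;-0.3 0 0 0 0 0 0;-0.3 0 0 0 0 0 0",
  force=12,
)

```text
time_s: 22.45
ee_pos: [0.4398, 0.1776, 0.0111]
tcp_rot: [180.0, 0.0, 101.8]
contact_force: [-0.5, 0.6, 1.2]
grip_width: 0.0398
gripper_force: 12.0
```

Request:
step_arm(
  motion="-0.3 0.0014 -0.0065 0 0 0 0;-0.3 0.0041 -0.0196 0 0 0 0;-0.3 0.0068 -0.0326 0 0 0 0;-0.3 0.0096 -0.0457 0 0 0 0;-0.3 0.0123 -0.0587 0 0 0 0;-0.3 0.015 -0.0718 0 0 0 0;-0.3 0.0177 -0.0848 0 0 0 0;-0.3 0.0205 -0.0979 0 0 0 0",
)

```text
time_s: 23.25
ee_pos: [0.4554, 0.1033, 0.0111]
tcp_rot: [180.0, -0.0, 101.8]
contact_force: [-0.6, 0.8, 1.6]
grip_width: 0.0393
gripper_force: 12.0
```

Request:
step_arm(
  motion="-0.3 0.0022 -0.0104 0 0 0 0;-0.3 0.0044 -0.0209 0 0 0 0;-0.3 0.006 -0.0287 0 0 0 0;-0.3 0.0076 -0.0365 0 0 0 0;-0.3 0.0087 -0.0418 0 0 0 0;-0.3 0.0098 -0.047 0 0 0 0;-0.3 0.0098 -0.047 0 0 0 0",
)

```text
time_s: 23.95
ee_pos: [0.4628, 0.0682, 0.0111]
tcp_rot: [180.0, 0.0, 101.8]
contact_force: [0.0, -1.1, 1.5]
grip_width: 0.0399
gripper_force: 12.0
```

```bash
python3 look2.py 9
```

```text
23.95 [0.46276919 0.06822586 0.0111283 ] [1.79991531e+02 4.92237411e-02 1.01798429e+02] 0.039887854856901564 [0.01448388 0.10957967]
chock_toe scene 0.73 [ 0.481 -0.012 -0.003] [0.0158 0.0277]
chock scene 0.82 [0.46  0.09  0.023] [0.0166 0.1311]
chock scene 0.66 [ 0.484 -0.039  0.051] [0.0138 0.0004]
chock_center scene 0.62 [0.469 0.041 0.007] [0.0149 0.0819]
barrel_center scene 0.85 [ 0.484 -0.036  0.052] [0.0142 0.0028]
barrel_center scene 0.57 [0.469 0.039 0.009] [0.0144 0.0794]
chock side 0.67 [0.461 0.09  0.024] [0.0173 0.1316]
chock_center side 0.51 [0.467 0.038 0.007] [0.0126 0.0793]
chock_center side 0.29 [ 0.486 -0.042  0.052] [ 0.0149 -0.0028]
barrel_center side 0.97 [ 0.481 -0.038  0.054] [0.0104 0.0016]
```

Request:
step_arm(
  motion="-0.3 0.0004 -0.002 0 0 0 0;-0.3 0.0008 -0.0039 0 0 0 0;-0.3 0.0012 -0.0059 0 0 0 0;-0.3 0.0016 -0.0078 0 0 0 0;-0.3 0.002 -0.0098 0 0 0 0;-0.3 0.0025 -0.0117 0 0 0 0;-0.3 0.0025 -0.0117 0 0 0 0",
)

```text
time_s: 25.15
ee_pos: [0.4645, 0.0599, 0.0111]
tcp_rot: [180.0, 0.0, 101.8]
contact_force: [-0.5, 0.7, 4.1]
grip_width: 0.0398
gripper_force: 12.0
```

Request:
step_arm(
  motion="-0.3 0.0002 -0.001 0 0 0 0;-0.3 0.0004 -0.002 0 0 0 0;-0.3 0.0004 -0.002 0 0 0 0;-0.3 0.0004 -0.002 0 0 0 0",
)

```text
time_s: 25.55
ee_pos: [0.4648, 0.0586, 0.0111]
tcp_rot: [180.0, 0.0, 101.8]
contact_force: [-0.5, 2.0, 4.4]
grip_width: 0.04
gripper_force: 12.0
```

```bash
python3 look2.py 10; python3 - <<'E'
import cv2,numpy as np
a=cv2.imread('pics/scene10.png');b=cv2.imread('pics/side10.png')
c=lambda im,x,y:cv2.resize(im[y:y+90,x:x+120],(400,300),interpolation=cv2.INTER_CUBIC)
cv2.imwrite('pics/v10.png',np.hstack([c(a,255,190),c(b,195,170)]))
E
```

```text
25.55 [0.46476967 0.05859308 0.01112352] [1.79992239e+02 4.41177511e-03 1.01786583e+02] 0.0400432375958949 [0.01447222 0.09974137]
chock scene 0.61 [0.464 0.083 0.025] [0.0182 0.1235]
chock_center scene 0.54 [0.474 0.036 0.008] [0.0189 0.0753]
barrel_center scene 0.8 [ 0.485 -0.038  0.054] [0.0143 0.0012]
chock side 0.56 [0.461 0.078 0.024] [0.015  0.1195]
chock_center side 0.47 [0.472 0.029 0.006] [0.0158 0.0692]
barrel_center side 0.69 [ 0.483 -0.039  0.058] [0.0128 0.0008]
```

View pics/v10.png

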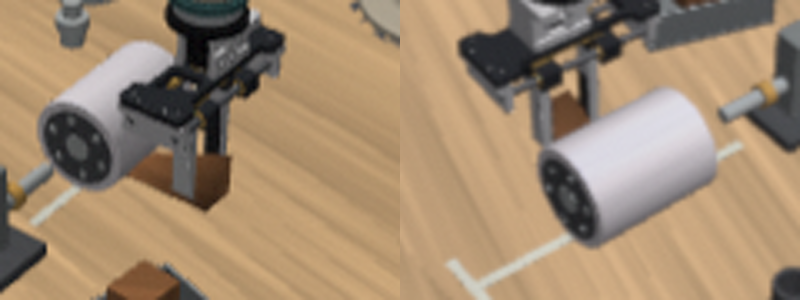

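The toe is about 20 mm from the barrel's axis and the barrel is still on the line. I'll creep a little closer.

Request:
step_arm(
  motion="-0.3 0.0001 -0.0007 0 0 0 0;-0.3 0.0003 -0.0014 0 0 0 0;-0.3 0.0004 -0.002 0 0 0 0;-0.3 0.0006 -0.0027 0 0 0 0;-0.3 0.0006 -0.0027 0 0 0 0",
)

```text
time_s: 26.55
ee_pos: [0.4652, 0.0566, 0.0111]
tcp_rot: [180.0, -0.0, 101.8]
contact_force: [-0.1, 2.4, 5.4]
grip_width: 0.0399
gripper_force: 12.0
```

Request:
step_arm(
  motion="0 0 0 0 0 0 0;0.4 0 0 0 0 0 0;1 0 0 0 0 0 0;1 0 0 0 0 0 0;1 0 0 0 0 0 0;1 0 0 0 0 0 0;1 0 0 0 0 0 0",
)

```text
time_s: 27.25
ee_pos: [0.4652, 0.0566, 0.0111]
tcp_rot: [180.0, 0.0, 101.8]
contact_force: [-0.3, -0.1, 0.1]
grip_width: 0.0914
gripper_force: 0.0
```

```bash
python3 look2.py 11
```

```text
27.25 [0.46521763 0.05656233 0.01109153] [1.79993773e+02 5.44885439e-03 1.01789432e+02] 0.0914258285248237 [0.01449543 0.09766192]
chock_toe scene 0.78 [ 0.483 -0.023 -0.   ] [0.0154 0.0163]
chock scene 0.48 [0.461 0.081 0.022] [0.0156 0.1224]
chock_center scene 0.51 [0.471 0.03  0.005] [0.0148 0.0705]
barrel_center scene 0.64 [ 0.484 -0.04   0.054] [ 0.0133 -0.0006]
chock side 0.56 [0.46  0.078 0.024] [0.0135 0.1196]
chock_center side 0.47 [0.471 0.029 0.006] [0.0144 0.0694]
barrel_center side 0.74 [ 0.479 -0.038  0.055] [0.0088 0.0027]
barrel_center side 0.35 [0.464 0.078 0.027] [0.0181 0.119 ]
```

Request:
step_arm(
  motion="1 0 0 0.02 0 0 0;1 0 0 0.06 0 0 0;1 0 0 0.12 0 0 0;1 -0.01 0.04 0.18 0 0 0;1 -0.03 0.1 0.24 0 0 0;1 -0.04 0.16 0.26 0 0 0;1 -0.04 0.16 0.26 0 0 0;1 -0.04 0.16 0.26 0 0 0",
)

```text
time_s: 28.55
ee_pos: [0.4354, 0.1786, 0.2076]
tcp_rot: [179.8, -0.0, 102.0]
contact_force: [0.1, 0.1, -0.5]
grip_width: 0.0942
gripper_force: 0.0
```

```bash
python3 look2.py 12; python3 - <<'E'
from st import *
im={n:cv2.imread(f'pics/{n}12.png') for n in('scene','side')}; T={n:camT(n) for n in im}
p=proj('side',np.array([.484,-.039,.05]),T['side']).astype(int)
m=blob(im['side'],p-[0,6],box=(*(p-[30,28]),58,54),kind='m')
q,f=fit(barrel,{'side':m},T,[.484,-.039,.2]); print(q,f,S(q))
c=lambda im,x,y:cv2.resize(im[y:y+90,x:x+120],(400,300),interpolation=cv2.INTER_CUBIC)
cv2.imwrite('pics/v12.png',np.hstack([c(im['scene'],255,190),c(im['side'],195,170)]))
E
```

```text
28.55 [0.43543076 0.17856978 0.20758256] [ 1.79798281e+02 -3.47644362e-02  1.01990742e+02] 0.09424146870202292 [0.01028808 0.22318233]
chock_toe scene 0.74 [ 0.484 -0.022  0.001] [0.0164 0.0174]
chock_center scene 0.79 [0.473 0.03  0.009] [0.0169 0.0699]
barrel_center scene 0.91 [ 0.484 -0.037  0.052] [0.014  0.0022]
barrel_center scene 0.73 [ 0.485 -0.034  0.054] [0.0149 0.0052]
chock side 0.43 [0.464 0.079 0.024] [0.0179 0.1196]
chock_center side 0.71 [0.472 0.026 0.007] [0.0154 0.0666]
barrel_center side 0.93 [ 0.482 -0.038  0.055] [0.0121 0.0016]
[ 0.48715841 -0.03760588  0.21607341] 0.06910902626666192 [0.01671552 0.00099693]
```

View pics/v12.png

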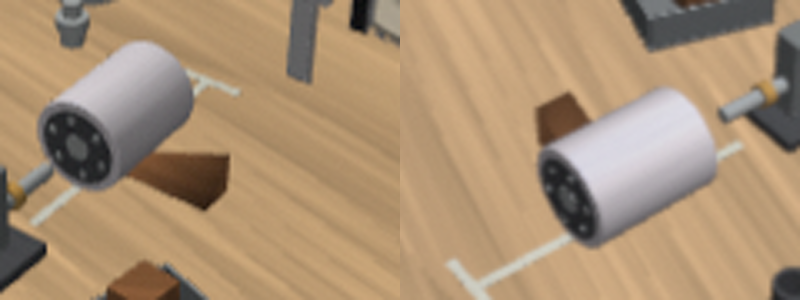

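The barrel is on the line. The chock lies flat and square under its middle, with the toe 16–18 mm from the axis, and the gripper is clear. I'm handing the job in.

```bash
python3 -c "
from rig import ticket
print(ticket.finish_job())"
```

```text
the job is handed in; nothing more can be done
None
```

I handed the job in at about 29 s with no verdict shown; by my last camera check the barrel rests within about 2 mm of the line, some 15 mm off midway along it, and the chock lies flat and square under its middle with the thin edge about 17 mm from its axis, let go.

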